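# Stopper the paint jars, lightest colour first

## Task

The painter is done with three colours. With the fingertips, gently push the raised stoppers of the paint jars all the way down, one jar at a time in this order so that no dark paint gets onto a lighter one: white, then yellow, then red. Leave the black jar's stopper up, as it is still in use, and do not pick up, push about or knock over any jar or anything else on the desk.

Things in the scene. Friction and masses are not known exactly. Their poses are not given: they have to be found in the camera images.
- white_jar: white paint jar standing loose on the desk: a round white plastic pot 68 mm across with a narrower aluminium collar (56 mm across) on top, collar top 75 mm above the desk, about 0.35 kg. Origin: centre of its underside, z up.
- white_top (a point): centre of the flat top face of the white jar's stopper, a flat white disc 42 mm across and 7 mm thick on a steel stem on the jar's axis. With the stopper fully raised it is 104 mm above the desk, fully down 92 mm. The disc is soft and springy: it gives 0.7 mm per newton, 8 mm at most, and springs back; a slow, light press of 3 to 10 N is all it needs and a hard one (over 25 N) breaks it. Moves with the stopper.
- white_stopper (a joint): how far the white stopper is pushed down, m: 0 fully raised, 0.012 fully down at its end stop (a 10 mm gap between disc and collar then remains). It starts at 0 to 0.003, slides straight down against about 2 N of friction, has no spring and stays where it is left.
- yellow_jar: yellow paint jar standing loose on the desk: a round yellow plastic pot 68 mm across with a narrower aluminium collar (56 mm across) on top, collar top 75 mm above the desk, about 0.35 kg. Origin: centre of its underside, z up.
- yellow_top (a point): centre of the flat top face of the yellow jar's stopper, a flat yellow disc 42 mm across and 7 mm thick on a steel stem on the jar's axis. With the stopper fully raised it is 104 mm above the desk, fully down 92 mm. The disc is soft and springy: it gives 0.7 mm per newton, 8 mm at most, and springs back; a slow, light press of 3 to 10 N is all it needs and a hard one (over 25 N) breaks it. Moves with the stopper.
- yellow_stopper (a joint): how far the yellow stopper is pushed down, m: 0 fully raised, 0.012 fully down at its end stop (a 10 mm gap between disc and collar then remains). It starts at 0 to 0.003, slides straight down against about 2 N of friction, has no spring and stays where it is left.
- red_jar: red paint jar standing loose on the desk: a round red plastic pot 68 mm across with a narrower aluminium collar (56 mm across) on top, collar top 75 mm above the desk, about 0.35 kg. Origin: centre of its underside, z up.
- red_top (a point): centre of the flat top face of the red jar's stopper, a flat red disc 42 mm across and 7 mm thick on a steel stem on the jar's axis. With the stopper fully raised it is 104 mm above the desk, fully down 92 mm. The disc is soft and springy: it gives 0.7 mm per newton, 8 mm at most, and springs back; a slow, light press of 3 to 10 N is all it needs and a hard one (over 25 N) breaks it. Moves with the stopper.
- red_stopper (a joint): how far the red stopper is pushed down, m: 0 fully raised, 0.012 fully down at its end stop (a 10 mm gap between disc and collar then remains). It starts at 0 to 0.003, slides straight down against about 2 N of friction, has no spring and stays where it is left.
- black_jar: black paint jar standing loose on the desk: a round black plastic pot 68 mm across with a narrower aluminium collar (56 mm across) on top, collar top 75 mm above the desk, about 0.35 kg. Origin: centre of its underside, z up. Still in use: its stopper stays up.
- black_top (a point): centre of the flat top face of the black jar's stopper, a flat black disc 42 mm across and 7 mm thick on a steel stem on the jar's axis. With the stopper fully raised it is 104 mm above the desk, fully down 92 mm. The disc is soft and springy: it gives 0.7 mm per newton, 8 mm at most, and springs back; a slow, light press of 3 to 10 N is all it needs and a hard one (over 25 N) breaks it. Moves with the stopper.
- black_stopper (a joint): how far the black stopper is pushed down, m: 0 fully raised, 0.012 fully down at its end stop (a 10 mm gap between disc and collar then remains). It starts at 0 to 0.003, slides straight down against about 2 N of friction, has no spring and stays where it is left.
- bowl: bystander: open blue plastic bowl, 104 mm across the rim, 60 mm high; origin at the centre of its underside
- brush: bystander: paint brush lying on the desk, about 200 mm long along its x axis, lower than 40 mm
- lidded_jar: bystander: amber glass jar with green lid, 56 mm across, 85 mm high; origin at the centre of its underside
Mind the look-alikes: they are no part of the job. Of the things like the red_jar, leave any that is turquoise; of the rest the larger one is meant.

How it is judged:
On the way, in this order (a step that is already met when the one before it is completed fails the run):
1. the white stopper is down, yellow and red still up (value of joint white_stopper above 0.009 m and value of joint each of yellow_stopper, red_stopper below 0.005 m), for 0.1 s.
2. then the yellow stopper is down, red still up (value of joint each of white_stopper, yellow_stopper above 0.009 m and value of joint red_stopper below 0.005 m), for 0.1 s.
3. then the red stopper is down (value of joint each of white_stopper, yellow_stopper, red_stopper above 0.009 m), for 0.1 s.
At the end, for the whole second after the job is handed in: The white, yellow and red stoppers are pushed down at least 9 of their 12 mm, the black one less than 5 mm; all four jars stand upright on the desk, at rest, within 25 mm of where they started; bowl, brush and lidded jar are within 25 mm of their starts (all of step 3 and value of joint black_stopper below 0.005 m and angle between each of white_jar, yellow_jar, red_jar, black_jar's own z axis and vertical below 0.1 rad and height (world z) of each of white_jar, yellow_jar, red_jar, black_jar below 0.005 m and distance of each of white_jar, yellow_jar, red_jar, black_jar, bowl, brush, lidded_jar from where it was at the start of the episode below 0.025 m and linear speed of each of white_jar, yellow_jar, red_jar, black_jar below 0.02 m/s); the robot touches nothing.
It fails at once if a stopper is pressed out of order (yellow before white is down, or red before yellow is down), or the black stopper is pushed down 5 mm or more ((value of joint yellow_stopper above 0.005 m and value of joint white_stopper below 0.009 m) or (value of joint red_stopper above 0.005 m and value of joint yellow_stopper below 0.009 m) or value of joint black_stopper above 0.005 m).
It fails at once if a jar is pressed or squeezed with more than 25 N (contact force between the fingers and white_jar above 25 N or contact force between the fingers and yellow_jar above 25 N or contact force between the fingers and red_jar above 25 N or contact force between the fingers and black_jar above 25 N).
It fails at once if a jar is pressed with the arm or the gripper's body instead of the fingers (contact force between the arm and white_jar above 2 N or contact force between the arm and yellow_jar above 2 N or contact force between the arm and red_jar above 2 N or contact force between the arm and black_jar above 2 N).
It fails at once if a jar is lifted more than 10 mm, tipped more than about 17 degrees or shifted more than 25 mm (height (world z) of any of white_jar, yellow_jar, red_jar, black_jar above 0.01 m or angle between any of white_jar, yellow_jar, red_jar, black_jar's own z axis and vertical above 0.3 rad or distance of any of white_jar, yellow_jar, red_jar, black_jar from where it was at the start of the episode above 0.025 m).
It fails at once if the bowl, brush or lidded jar is moved more than 25 mm (distance of any of bowl, brush, lidded_jar from where it was at the start of the episode above 0.025 m).
It also fails if it takes over 38 s, if anything falls off the work surface, if the arm or the gripper's body presses on something with over 40 N, if the wrist force passes 120 N, or if a joint passes its speed limit or range.

## Robot

A 7-joint arm with a two-finger parallel gripper is mounted at the origin on the work surface. World frame = base frame: x ahead of the robot, y to its left, z up, the work surface at z = 0. Lengths are in m, angles in rad, forces in N, time in s.
With the tool pointing down it reaches from about 0.35 to 0.9 m from the base axis. Payload 8.1 kg.
Tool frame: the origin (TCP) lies at the very end of the fingers, on their centre line; the grasp point (between the pads) lies 19 mm behind it (tcp_to_grasp is the z of the grasp point in the tool frame, in m); z points along the fingers, y is the direction in which the jaws open and shut (so a half turn about z gives the same grasp; the last joint's range is limited). The gripper opens to 85 mm and grips with 20 to 120 N. Pads are 22 mm wide; open, the fingers measure 114 mm over their backs; the gripper's body (76 mm by 85 mm) begins 54 mm behind the grasp point. The pads swing forward as they close: fully open they stand 13 mm farther back than shut.
Start: joints at [1.194, 0.434, 0.025, 1.573, -0.012, 1.134, -0.075], TCP at [0.169, -0.602, 0.231] pointing down, gripper open.
Joint ranges: [-2.62, 2.62], [-0.44, 2.09], [-1.27, 1.32], [0.08, 2.57], [-1.32, 4.46], [0.12, 2], [-2.74, 2.74]. Speed limits (rad/s): [2.22, 2.22, 3.01, 3.01, 3.14, 3.14, 3.14].

## Interface

Orientations are given as a unit quaternion [w, x, y, z].
In Python, from cell import * gives the robot as it stands.
- The arm moves only by the tool apply_moves, never from a script. Its argument "steps" is a list of rows, each a list of 4 numbers: the shift along the tool's x, y, z in cm, then the turn about the tool's z in degrees. In form: [[dx, dy, dz, spin], ...]. A call has 1 to 20 rows; each row shifts and turns the pose as measured when the row begins, along the tool's axes as they then stand; what a row does not reach is not made up. A row lasts 1/8 s, in which the tool goes at most 62.5 mm and 10.7 degrees, less where a joint would pass 70% of its speed; a pose out of reach is approached as far as the arm can. A call with a gripper value outside its range is refused whole. "fingers" is the opening, from 0 (shut) to 1 (fully open), set as the call begins (left out, the last holds). The fingers move at their own pace and stop on an object; "force" is the grip in N (left out, the last holds). Time passes only in rows, so rows that do not move let the fingers close. It gives the time, the measured TCP pose, the force and the opening at its end, in the units of the state.
- state(): the state, without advancing time (a new reading comes with each control period).
- get_image(name): name is "scene" or "top"; returns a dict with "image" (384x512x3 uint8, red, green, blue), "fx", "fy", "cx", "cy" (pixels), "extrinsics" (4x4, takes a point from camera to world coordinates). Camera axes: x right, y down, z forward; pixel columns grow to the right and rows downward; lengths in m; the calibration is good to about 2 mm. A picture is of the moment at which its call begins. There is no depth.
- finish_job(): hands the job in, once; it reports no verdict.
The state is a dict: "clock": time; "joints": joint angles; "qd": joint speeds; "joint_efforts": joint torques, N m; "tcp_pos": TCP position; "ee_rot": TCP orientation; "wrist_force": force on the tool from outside, world axes, zero at the start; "ft_torque": the same for the moment, N m; "grip_width": finger opening in m.
Only numpy, scipy, OpenCV 4.12 (cv2) and the standard library are available. Lean on these libraries where they do the work, as an engineer would, in place of code of your own. Each camera call takes 0.05 s, during which the arm holds its last target.

## Working session

There is one attempt and no reset: what is moved stays moved. The work goes in short steps, Python scripts to look and compute and a tool call to move; the robot and the scene stay as the last step left them, time stands still between calls to the robot, and variables do not carry over. Pictures are saved under pics/ and viewed, and the job is handed in when it is done.

Besides the shell and the picture viewer there is one more tool, called after "Call:" by a JSON object that holds its "op" and its "data". apply_moves: Moves the arm, as the interface text tells. Its arguments: {"type":"object","properties":{"steps":{"type":"array","items":{"type":"array","items":{"type":"number"}}},"fingers":{"type":"number"},"force":{"type":"number"}},"required":["steps"]}

```bash
mkdir -p pics; python3 - <<'E'
from cell import *
import cv2
s=state();print(s)
for n in("scene","top"):
    d=get_image(n);cv2.imwrite(f"pics/{n}0.png",cv2.resize(d["image"][:,:,::-1],(800,600),interpolation=cv2.INTER_CUBIC))
    cv2.imwrite(f"pics/raw_{n}0.png",d["image"][:,:,::-1])
    print(n,d["fx"],d["fy"],d["cx"],d["cy"],d["extrinsics"])
    import numpy as np
    np.savez(f"{n}.npz",K=np.array([[d["fx"],0,d["cx"]],[0,d["fy"],d["cy"]],[0,0,1]]),E=d["extrinsics"])
E
```

```text
{'clock': 0.0, 'joints': array([ 1.19440458,  0.43520669,  0.02495547,  1.57409193, -0.01160271,
        1.13399661, -0.07511547]), 'qd': array([-0.00162121, -0.00060925,  0.00048362,  0.00089642, -0.00091426,
       -0.00092727,  0.00043875]), 'joint_efforts': array([ 1.19139313e-04, -6.70474362e+01,  1.02535252e+00, -3.16218495e+01,
        1.57016428e-02,  1.23530420e-02,  2.72431140e-05]), 'tcp_pos': array([ 0.16881036, -0.60124905,  0.23053788]), 'ee_rot': array([-7.59825668e-04,  9.90648893e-01,  1.36433738e-01, -1.71010093e-04]), 'wrist_force': array([ 0.13357398, -0.53971293,  0.08886181]), 'ft_torque': array([-0.01158399, -0.03109353,  0.01094222]), 'grip_width': 0.08528782567388873}
scene 399.3658351876991 399.3658351876991 261.6741673980667 188.96628612166467 [[ 0.77977616  0.52251688 -0.34485542  0.86875814]
 [ 0.62595691 -0.64078729  0.44448801 -0.53061793]
 [ 0.01127352 -0.56246578 -0.8267437   0.92988474]
 [ 0.          0.          0.          1.        ]]
top 356.3052904534881 356.3052904534881 250.20591591223607 185.78284209910575 [[ 0.01962912 -0.99139969  0.12938841  0.41969041]
 [-0.99972608 -0.01781264  0.0151814  -0.06786568]
 [-0.01274608 -0.12965097 -0.99147777  0.97878061]
 [ 0.          0.          0.          1.        ]]
```

View pics/scene0.png

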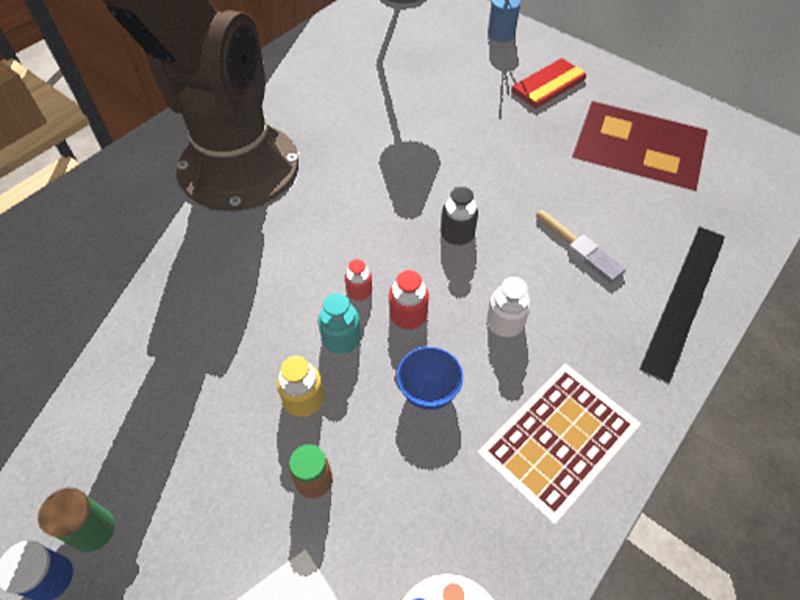

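View pics/top0.png

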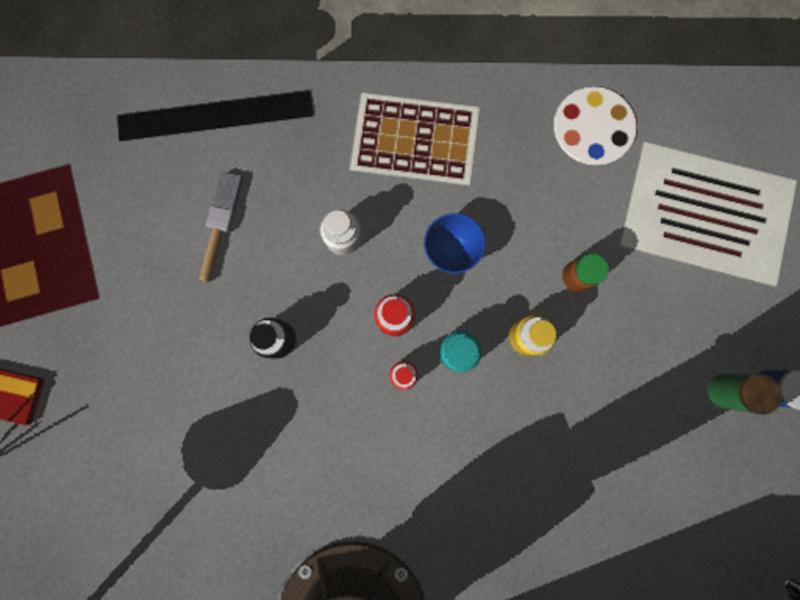

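In the top view (800x600) the white jar is at (338,225), the yellow at (538,334) and the black at (268,337). The red-jar candidates are a large red one at (395,314), a small red one at (403,376) and a turquoise one at (460,352). I choose the large red one and will check it in a close crop.

```bash
python3 - <<'E'
import cv2,numpy as np
a=cv2.imread("pics/raw_top0.png")[120:260,150:390]; 
cv2.imwrite("pics/ctop.png",cv2.resize(a,(800,467),interpolation=cv2.INTER_CUBIC))
b=cv2.imread("pics/raw_scene0.png")[110:270,170:350]
cv2.imwrite("pics/cscene.png",cv2.resize(b,(675,600),interpolation=cv2.INTER_CUBIC))
E
```

```text
(no output)
```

View pics/ctop.png

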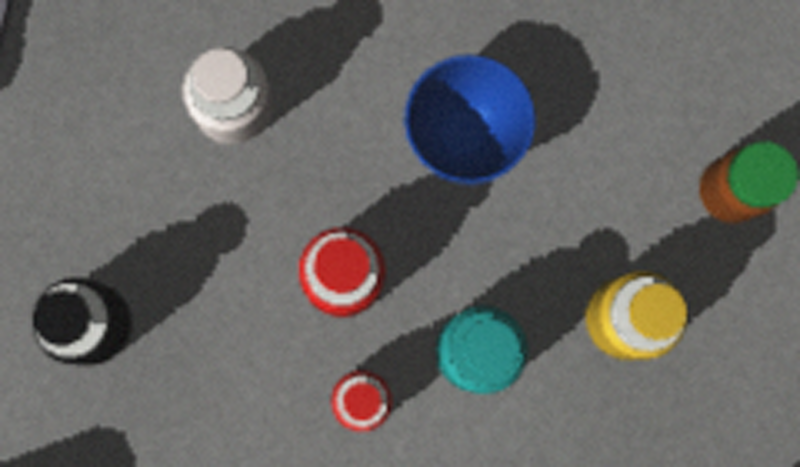

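View pics/cscene.png

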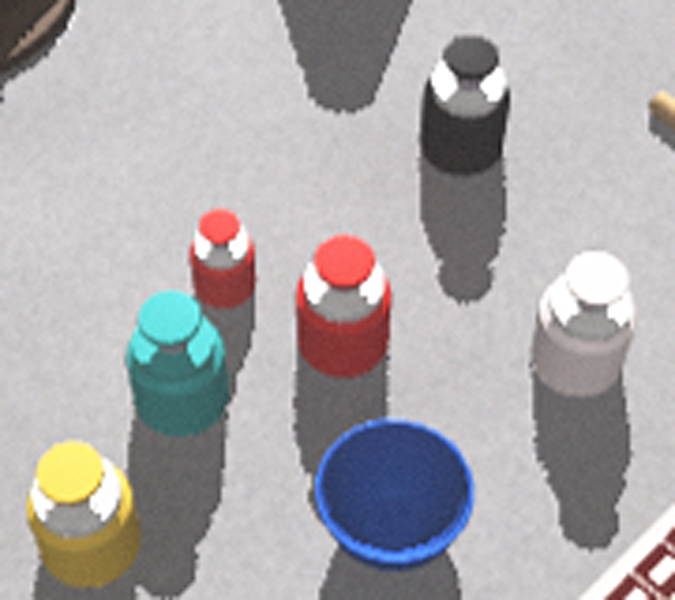

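The crops confirm it. Disc centres in the top crop: white (219,75), yellow (658,311), large red (343,267). The small red (361,402) and the turquoise (481,350) are the look-alikes. Next I triangulate.

```bash
cat > h.py <<'E'
import numpy as np
def ray(cam,u,v):
    z=np.load(f"{cam}.npz");K,E=z["K"],z["E"]
    d=E[:3,:3]@np.linalg.solve(K,[u,v,1]);return E[:3,3],d/np.linalg.norm(d)
def atz(cam,u,v,z):
    o,d=ray(cam,u,v);return o+d*(z-o[2])/d[2]
def tri(a,b):
    A=0;B=0
    for c,(u,v) in (("top",a),("scene",b)):
        o,d=ray(c,u,v);P=np.eye(3)-np.outer(d,d);A=A+P;B=B+P@o
    return np.linalg.solve(A,B)
E
python3 - <<'E'
from h import *
np.set_printoptions(precision=4,suppress=True)
T=dict(white=(219,75),yellow=(658,311),red=(343,267),black=(63,317),teal=(481,350),small=(361,402),lid=(764,174),bowl=(470,118))
S=dict(white=(597,277),yellow=(70,471),red=(345,260),black=(470,56),teal=(170,316),small=(219,226),bowl=(395,488))
for k in T:
    a=(150+T[k][0]/3.333-.3,120+T[k][1]/3.333-.3)
    if k in S:
        b=(170+S[k][0]/3.75-.3,110+S[k][1]/3.75-.3); print(k,"tri",tri(a,b),"scene@.1",atz("scene",*b,.102)[:2],end=" ")
    print(k,"top@.102",atz("top",*a,.102)[:2])
E
```

```text
white tri [0.6444 0.0362 0.1   ] scene@.1 [0.6452 0.0352] white top@.102 [0.6435 0.0356]
yellow tri [ 0.4715 -0.2936  0.0992] scene@.1 [ 0.473  -0.2943] yellow top@.102 [ 0.4711 -0.2931]
red tri [ 0.5009 -0.0599  0.097 ] scene@.1 [ 0.5043 -0.0616] red top@.102 [ 0.4993 -0.0611]
black tri [0.4586 0.1454 0.1014] scene@.1 [0.459 0.145] black top@.102 [0.4584 0.1451]
teal tri [ 0.4393 -0.1654  0.0927] scene@.1 [ 0.4431 -0.1704] teal top@.102 [ 0.4401 -0.1633]
small tri [ 0.4001 -0.0762  0.0679] scene@.1 [ 0.4188 -0.0941] small top@.102 [ 0.4007 -0.0761]
lid top@.102 [ 0.5746 -0.3733]
bowl tri [ 0.6236 -0.1584  0.0581] scene@.1 [ 0.6362 -0.1768] bowl top@.102 [ 0.6135 -0.1544]
```

Call:
{"op": "apply_moves", "data": {"steps": [[0, 0, -2, 0], [3.9, -3, 0, 0], [3.9, -3, 0, 0], [3.9, -3, 0, 0], [3.9, -3, 0, 0], [3.9, -3, 0, 0], [3.9, -3, 0, 0], [3.9, -3, 0, 0], [3.9, -3, 0, 0], [3.9, -3, 0, 0], [3.9, -3, 0, 0], [3.9, -3, 0, 0], [3.9, -3, 0, 0], [3.9, -3, 0, 0], [3.9, -3, 0, 0], [0, 0, 0, 0]], "fingers": 0, "force": 20}}

```text
clock: 2.1
tcp_pos: [0.5909, -0.0309, 0.2461]
ee_rot: [-0.004, 0.991, 0.135, -0.003]
wrist_force: [-1.0, -0.0, 0.1]
grip_width: 0.0001
```

```bash
cat >> h.py <<'E'
T=dict(white=(.6444,.0357),yellow=(.4717,-.2935),red=(.501,-.0605))
def go(name):
    from cell import state
    from scipy.spatial.transform import Rotation as R
    s=state();q=s["ee_rot"];r=R.from_quat([q[1],q[2],q[3],q[0]])
    p=np.append(T[name],s["tcp_pos"][2])
    np.set_printoptions(precision=4,suppress=True)
    print(s["clock"],"tcp",s["tcp_pos"],"F",s["wrist_force"],"w",s["grip_width"],"z",r.as_matrix()[:,2],"tool cm to",name,100*r.inv().apply(p-s["tcp_pos"]))
E
python3 -c "
from h import *;go('white')"
```

```text
2.1 tcp [ 0.5909 -0.0309  0.2461] F [-1.0391 -0.0167  0.0596] w 6.078930437530148e-05 z [-0.0078  0.0066 -0.9999] tool cm to white [ 6.9349 -4.9871  0.0025]
```

Call:
{"op": "apply_moves", "data": {"steps": [[3.5, -2.5, 0, 0], [3.5, -2.5, 0, 0], [0, 0, 3, 0], [0, 0, 3, 0], [0, 0, 1, 0], [0, 0, 0, 0]]}}

```text
clock: 2.85
tcp_pos: [0.6443, 0.0335, 0.1729]
ee_rot: [-0.002, 0.991, 0.133, -0.005]
wrist_force: [-0.5, 0.5, 0.4]
grip_width: 0.0002
```

```bash
python3 -c "
from h import *;go('white')
from cell import get_image
import cv2
for n in ('top','scene'):
    im=get_image(n)['image'][:,:,::-1]
    a=im[100:260,130:330] if n=='top' else im[100:260,200:400]
    cv2.imwrite(f'pics/w1{n}.png',cv2.resize(a,(750,600),interpolation=cv2.INTER_CUBIC))
"
```

```text
2.85 tcp [0.6443 0.0335 0.1729] F [-0.4827  0.5492  0.3522] w 0.00024221231315312044 z [-0.0114  0.0034 -0.9999] tool cm to white [ 0.0702 -0.2082  0.0006]
```

View pics/w1scene.png

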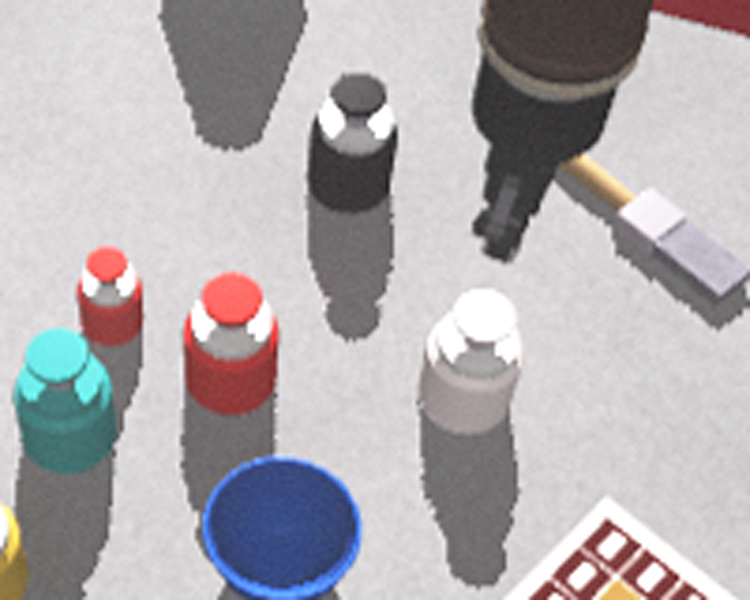

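View pics/w1top.png

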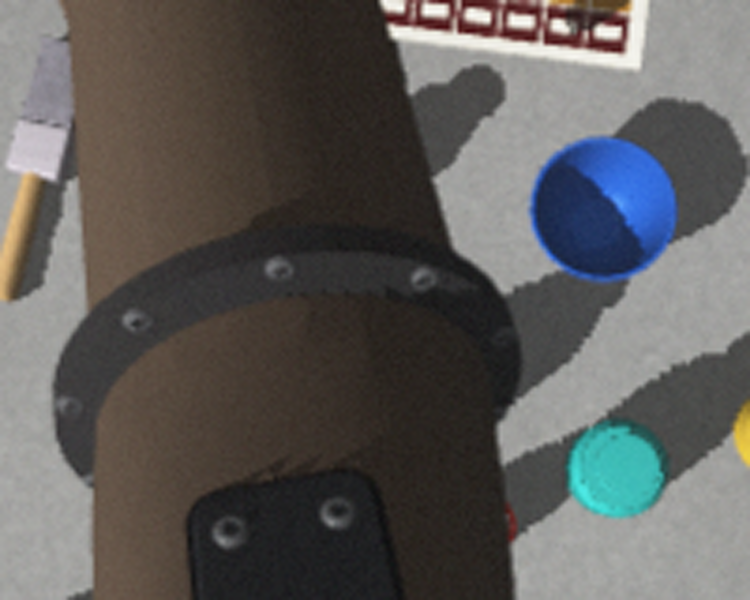

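The scene crop shows the shut fingertips at (498,250), above and in line with the white disc at (485,315). The arm hides the jar in the top view. I lower and trim.

Call:
{"op": "apply_moves", "data": {"steps": [[0.1, -0.2, 2, 0], [0, 0, 2, 0], [0, 0, 1, 0], [0, 0, 0, 0]]}}

```text
clock: 3.45
tcp_pos: [0.6482, 0.0356, 0.1284]
ee_rot: [-0.002, 0.991, 0.132, -0.0]
wrist_force: [-0.5, 0.2, 0.7]
grip_width: 0.0001
```

```bash
python3 -c "
from h import *;go('white')
from cell import get_image
import cv2
im=get_image('scene')['image'][:,:,::-1]
cv2.imwrite('pics/w2.png',cv2.resize(im[130:230,280:400],(720,600),interpolation=cv2.INTER_CUBIC))
"
```

```text
3.45 tcp [0.6482 0.0356 0.1284] F [-0.5397  0.2472  0.6733] w 8.659039727108586e-05 z [-0.0008  0.0042 -1.    ] tool cm to white [-0.3651 -0.1133  0.0004]
```

View pics/w2.png

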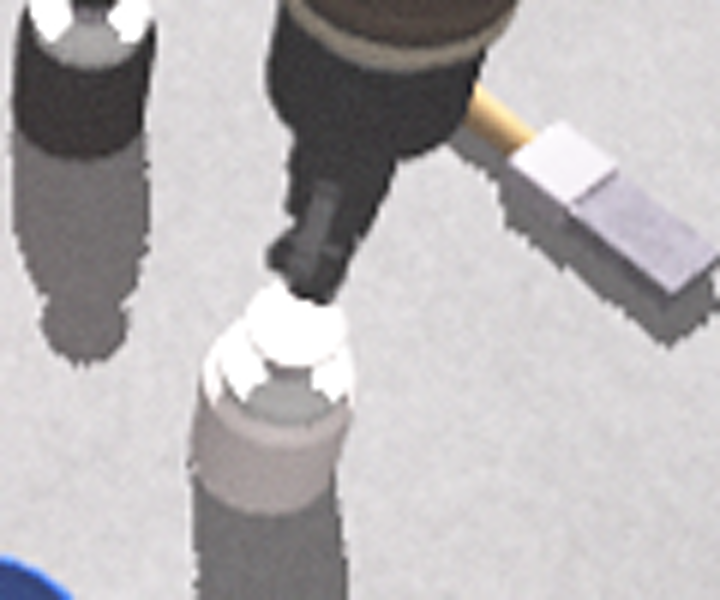

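The fingertips at (315,295) sit just above the white disc at (298,325), aligned. I now press slowly.

Call:
{"op": "apply_moves", "data": {"steps": [[-0.3, -0.1, 0.8, 0], [0, 0, 0.8, 0], [0, 0, 0.3, 0], [0, 0, 0.3, 0], [0, 0, 0.3, 0], [0, 0, 0.2, 0]]}}

```text
clock: 4.25
tcp_pos: [0.6462, 0.036, 0.102]
ee_rot: [-0.002, 0.991, 0.132, 0.002]
wrist_force: [-1.0, 0.4, 1.5]
grip_width: 0.0004
```

```bash
python3 -c "
from h import *;go('white')"
```

```text
4.25 tcp [0.6462 0.036  0.102 ] F [-0.9978  0.4384  1.5209] w 0.00039192010287138115 z [ 0.0027  0.0046 -1.    ] tool cm to white [-0.1846 -0.0165 -0.0006]
```

Call:
{"op": "apply_moves", "data": {"steps": [[0, 0, 0.2, 0], [0, 0, 0.2, 0], [0, 0, 0.2, 0], [0, 0, 0.2, 0], [0, 0, 0, 0]]}}

```text
clock: 4.88
tcp_pos: [0.6463, 0.0361, 0.0937]
ee_rot: [-0.002, 0.991, 0.132, 0.002]
wrist_force: [-0.4, 0.0, 1.6]
grip_width: -0.0
```

Call:
{"op": "apply_moves", "data": {"steps": [[0, 0, 0.2, 0], [0, 0, 0.2, 0], [0, 0, 0, 0]]}}

```text
clock: 5.25
tcp_pos: [0.6464, 0.0361, 0.0898]
ee_rot: [-0.002, 0.991, 0.132, 0.002]
wrist_force: [-1.0, -0.3, 3.2]
grip_width: -0.0005
```

Call:
{"op": "apply_moves", "data": {"steps": [[0, 0, 0.15, 0], [0, 0, 0.1, 0], [0, 0, 0, 0]]}}

```text
clock: 5.62
tcp_pos: [0.6464, 0.0361, 0.0879]
ee_rot: [-0.002, 0.991, 0.132, 0.002]
wrist_force: [-3.2, -0.6, 5.4]
grip_width: 0.0003
```

Force now rises 2.2 N over 1.9 mm, near the disc's stiffness, and the height matches the end stop. White is down, so I retract.

Call:
{"op": "apply_moves", "data": {"steps": [[0, 0, -0.5, 0], [0, 0, -2, 0], [0, 0, -4, 0], [0, 0, -4, 0], [0, 0, 0, 0]]}}

```text
clock: 6.25
tcp_pos: [0.6462, 0.0358, 0.1952]
ee_rot: [-0.002, 0.991, 0.132, 0.002]
wrist_force: [-0.3, -0.7, 0.1]
grip_width: 0.0001
```

```bash
python3 -c "
from h import *;go('yellow')"
```

```text
6.25 tcp [0.6462 0.0358 0.1952] F [-0.2587 -0.6743  0.1005] w 8.540972799367827e-05 z [ 0.0028  0.0049 -1.    ] tool cm to yellow [-25.4564  27.2147  -0.2081]
```

Call:
{"op": "apply_moves", "data": {"steps": [[-3.2, 3.4, 0, 0], [-3.2, 3.4, 0, 0], [-3.2, 3.4, 0, 0], [-3.2, 3.4, 0, 0], [-3.2, 3.4, 0, 0], [-3.2, 3.4, 0, 0], [-3.2, 3.4, 0, 0], [-3.2, 3.4, 0, 0], [0, 0, 0, 0]]}}

```text
clock: 7.38
tcp_pos: [0.4616, -0.3029, 0.1846]
ee_rot: [-0.004, 0.991, 0.133, -0.002]
wrist_force: [-0.1, 0.4, 0.8]
grip_width: -0.0001
```

```bash
python3 -c "
from h import *;go('yellow')
from cell import get_image
import cv2
im=get_image('scene')['image'][:,:,::-1]
cv2.imwrite('pics/y1.png',cv2.resize(im[130:280,170:350],(720,600),interpolation=cv2.INTER_CUBIC))
"
```

```text
7.375 tcp [ 0.4616 -0.3029  0.1846] F [-0.0519  0.3774  0.7868] w -6.629183644691551e-05 z [-0.0051  0.0082 -1.    ] tool cm to yellow [ 1.2224 -0.6421  0.0025]
```

View pics/y1.png

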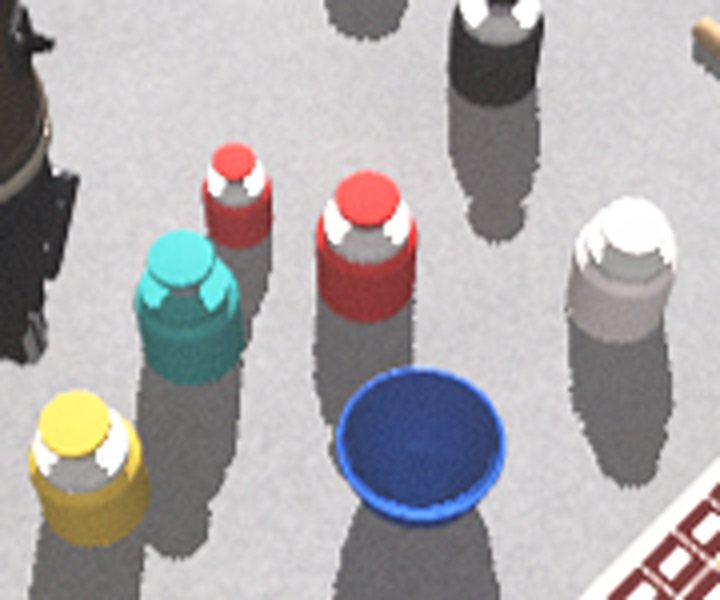

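The white disc at (632,222) is now visibly low on its collar, and the fingers at (25,355) are up beside the yellow disc at (75,422). I trim and lower.

Call:
{"op": "apply_moves", "data": {"steps": [[1.2, -0.6, 1, 0], [0, 0, 2, 0], [0, 0, 2, 0], [0, 0, 0.6, 0], [0, 0, 0, 0]]}}

```text
clock: 8.05
tcp_pos: [0.4783, -0.2809, 0.1242]
ee_rot: [-0.007, 0.99, 0.14, -0.001]
wrist_force: [-0.2, -0.4, 1.0]
grip_width: 0.0002
```

```bash
python3 -c "
from h import *;go('yellow')
from cell import get_image
import cv2
im=get_image('scene')['image'][:,:,::-1]
cv2.imwrite('pics/y2.png',cv2.resize(im[180:280,150:270],(720,600),interpolation=cv2.INTER_CUBIC))
"
```

```text
8.05 tcp [ 0.4783 -0.2809  0.1242] F [-0.2379 -0.3539  1.0407] w 0.00021569867306512713 z [-0.0041  0.0143 -0.9999] tool cm to yellow [-0.9779  1.029  -0.0153]
```

View pics/y2.png

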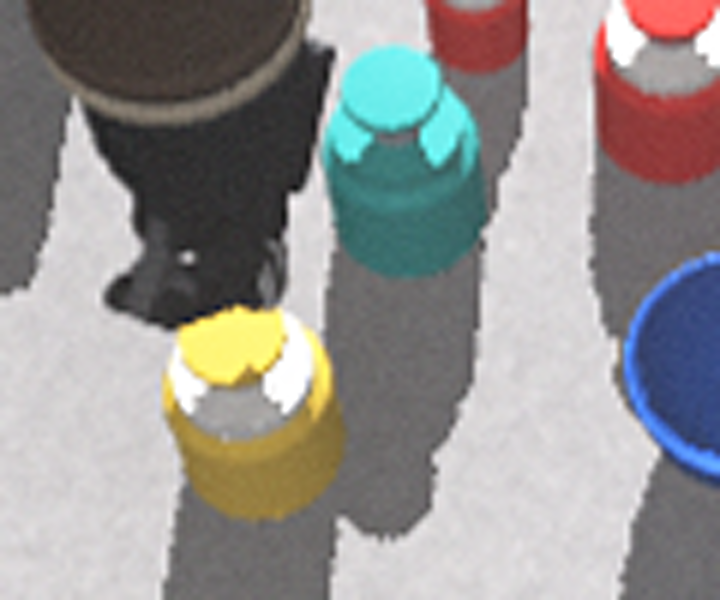

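The fingertips (around (220,310)) are about 14 mm off the yellow disc centre at (235,345), as the state also says. I trim before pressing.

Call:
{"op": "apply_moves", "data": {"steps": [[-0.6, 0.6, 0, 0], [-0.3, 0.3, 0, 0], [0, 0, 0, 0]]}}

```text
clock: 8.48
tcp_pos: [0.4727, -0.2936, 0.1259]
ee_rot: [-0.006, 0.99, 0.139, 0.0]
wrist_force: [1.1, 0.0, 0.7]
grip_width: -0.0001
```

```bash
python3 -c "
from h import *;go('yellow')"
```

```text
8.475 tcp [ 0.4727 -0.2936  0.1259] F [1.0749 0.0191 0.7214] w -8.657091744022408e-05 z [-0.0013  0.0125 -0.9999] tool cm to yellow [-0.0917 -0.0344  0.0002]
```

Call:
{"op": "apply_moves", "data": {"steps": [[-0.1, 0, 0.6, 0], [0, 0, 0.6, 0], [0, 0, 0.4, 0], [0, 0, 0.3, 0], [0, 0, 0.2, 0], [0, 0, 0.2, 0], [0, 0, 0, 0]]}}

```text
clock: 9.35
tcp_pos: [0.4717, -0.2935, 0.1014]
ee_rot: [-0.006, 0.99, 0.139, 0.0]
wrist_force: [-1.0, 0.9, 0.9]
grip_width: 0.0
```

```bash
python3 -c "
from h import *;go('yellow')"
```

```text
9.35 tcp [ 0.4717 -0.2935  0.1014] F [-0.9763  0.9354  0.8656] w 3.634409548052587e-05 z [-0.0012  0.0126 -0.9999] tool cm to yellow [ 0.0042  0.0014 -0.    ]
```

Call:
{"op": "apply_moves", "data": {"steps": [[0, 0, 0.2, 0], [0, 0, 0.2, 0], [0, 0, 0.2, 0], [0, 0, 0.2, 0], [0, 0, 0.2, 0], [0, 0, 0, 0]]}}

```text
clock: 10.1
tcp_pos: [0.4717, -0.2935, 0.091]
ee_rot: [-0.006, 0.99, 0.139, 0.0]
wrist_force: [-0.3, 0.4, 0.8]
grip_width: -0.0
```

Call:
{"op": "apply_moves", "data": {"steps": [[0, 0, 0.1, 0], [0, 0, 0.1, 0], [0, 0, 0.1, 0], [0, 0, 0, 0]]}}

```text
clock: 10.6
tcp_pos: [0.4717, -0.2936, 0.0884]
ee_rot: [-0.006, 0.99, 0.139, 0.001]
wrist_force: [-1.3, 0.6, 5.1]
grip_width: 0.0003
```

Call:
{"op": "apply_moves", "data": {"steps": [[0, 0, 0.1, 0], [0, 0, 0, 0]]}}

```text
clock: 10.85
tcp_pos: [0.4717, -0.2936, 0.0878]
ee_rot: [-0.006, 0.99, 0.139, 0.001]
wrist_force: [-1.7, 1.4, 4.6]
grip_width: -0.0004
```

Call:
{"op": "apply_moves", "data": {"steps": [[0, 0, -0.5, 0], [0, 0, -2, 0], [0, 0, -4, 0], [0, 0, -4, 0], [0, 0, 0, 0]]}}

```text
clock: 11.48
tcp_pos: [0.4719, -0.2944, 0.1955]
ee_rot: [-0.006, 0.99, 0.14, 0.0]
wrist_force: [-0.4, -0.0, -0.1]
grip_width: 0.0
```

```bash
python3 -c "
from h import *;go('red')"
```

```text
11.475 tcp [ 0.4719 -0.2944  0.1955] F [-0.4375 -0.011  -0.0873] w 2.6986858404669036e-06 z [-0.001   0.013  -0.9999] tool cm to red [  9.2596 -21.669    0.3004]
```

Yellow's force and height at the end (about 5 N at 88 mm) match the end stop. I go up and over to the red jar, looking at yellow on the way.

Call:
{"op": "apply_moves", "data": {"steps": [[1.5, -3.6, 0, 0], [1.5, -3.6, 0, 0], [1.5, -3.6, 0, 0], [1.5, -3.6, 0, 0], [1.5, -3.6, 0, 0], [1.5, -3.6, 0, 0], [0, 0, 0, 0]]}}

```text
clock: 12.35
tcp_pos: [0.497, -0.055, 0.1933]
ee_rot: [-0.008, 0.99, 0.139, -0.002]
wrist_force: [-0.1, 0.2, -0.8]
grip_width: 0.0001
```

```bash
python3 -c "
from h import *;go('red')
from cell import get_image
import cv2
im=get_image('scene')['image'][:,:,::-1]
cv2.imwrite('pics/r1.png',cv2.resize(im[130:280,170:350],(720,600),interpolation=cv2.INTER_CUBIC))
"
```

```text
12.35 tcp [ 0.497  -0.055   0.1933] F [-0.1338  0.2483 -0.7989] w 7.876018238932832e-05 z [-0.0065  0.0147 -0.9999] tool cm to red [ 0.2327  0.6424 -0.0107]
```

View pics/r1.png

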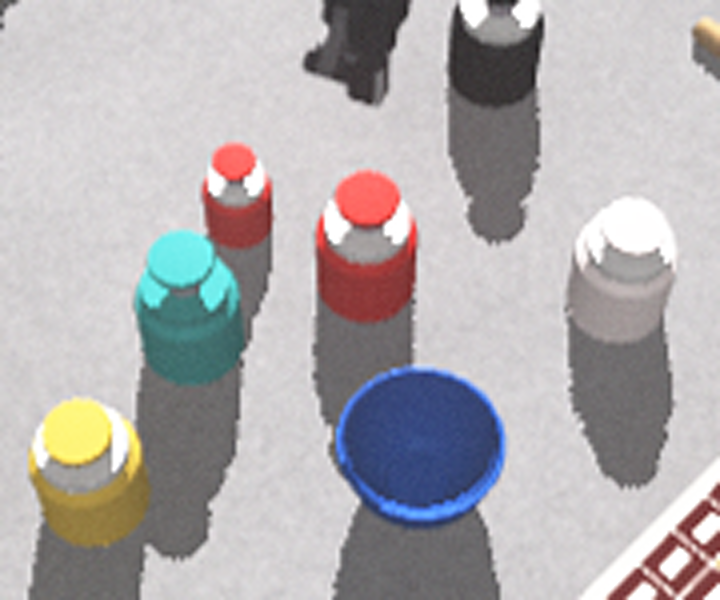

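The yellow disc has dropped about 10 crop px, from (75,422) to (77,432), roughly 11 mm. It stands in place, and the red disc at (367,198) is still up with the fingers above at (365,95). Now the trim and descent.

Call:
{"op": "apply_moves", "data": {"steps": [[0.2, 0.5, 0, 0], [0, 0, 2, 0], [0, 0, 2, 0], [0, 0, 2, 0], [0, 0, 0.6, 0], [0, 0, 0, 0]]}}

```text
clock: 13.15
tcp_pos: [0.4996, -0.0701, 0.124]
ee_rot: [-0.006, 0.991, 0.132, -0.003]
wrist_force: [0.2, 0.5, 0.5]
grip_width: -0.0
```

```bash
python3 -c "
from h import *;go('red')
from cell import get_image
import cv2
im=get_image('scene')['image'][:,:,::-1]
cv2.imwrite('pics/r2.png',cv2.resize(im[130:230,210:330],(720,600),interpolation=cv2.INTER_CUBIC))
"
```

```text
13.15 tcp [ 0.4996 -0.0701  0.124 ] F [0.1577 0.5026 0.4894] w -8.288716990970482e-06 z [-0.0081  0.0108 -0.9999] tool cm to red [ 0.3825 -0.894   0.0093]
```

View pics/r2.png

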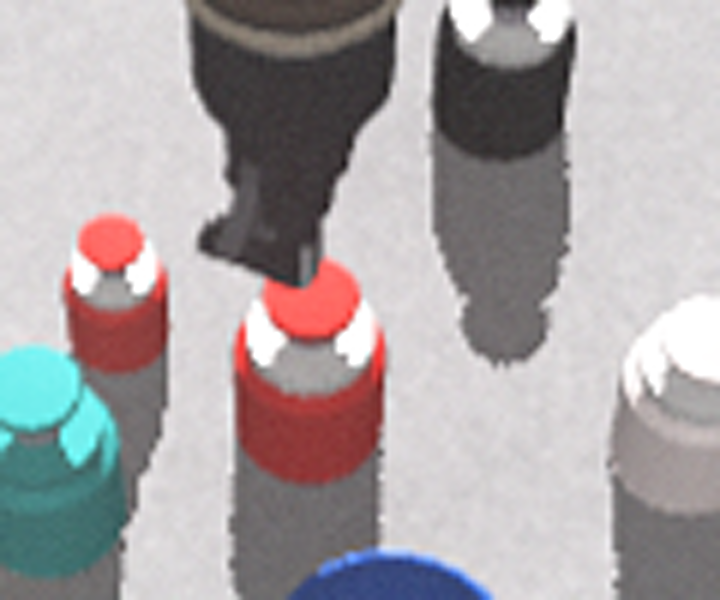

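The fingers at (290,280) are about 9 mm left of the red disc centre at (312,298), as computed. I trim.

Call:
{"op": "apply_moves", "data": {"steps": [[0.2, -0.5, 0, 0], [0.1, -0.3, 0, 0], [0, 0, 0, 0]]}}

```text
clock: 13.58
tcp_pos: [0.5018, -0.061, 0.126]
ee_rot: [-0.005, 0.991, 0.132, -0.002]
wrist_force: [-0.1, 1.0, -0.1]
grip_width: -0.0005
```

```bash
python3 -c "
from h import *;go('red')"
```

```text
13.575 tcp [ 0.5018 -0.061   0.126 ] F [-0.1144  1.0275 -0.1477] w -0.00045547263820641817 z [-0.0048  0.0104 -0.9999] tool cm to red [-0.062  -0.0732  0.0009]
```

Call:
{"op": "apply_moves", "data": {"steps": [[0, 0, 0.6, 0], [0, 0, 0.6, 0], [0, 0, 0.4, 0], [0, 0, 0.3, 0], [0, 0, 0.2, 0], [0, 0, 0.2, 0], [0, 0, 0.2, 0], [0, 0, 0.2, 0], [0, 0, 0.2, 0], [0, 0, 0.2, 0], [0, 0, 0, 0]]}}

```text
clock: 14.95
tcp_pos: [0.5016, -0.0609, 0.093]
ee_rot: [-0.005, 0.991, 0.132, -0.002]
wrist_force: [-0.4, -0.3, 0.4]
grip_width: -0.0008
```

Call:
{"op": "apply_moves", "data": {"steps": [[0, 0, 0.1, 0], [0, 0, 0.1, 0], [0, 0, 0.1, 0], [0, 0, 0, 0]]}}

```text
clock: 15.45
tcp_pos: [0.5016, -0.0609, 0.09]
ee_rot: [-0.005, 0.991, 0.132, -0.002]
wrist_force: [-0.6, 0.3, 2.6]
grip_width: -0.0002
```

Call:
{"op": "apply_moves", "data": {"steps": [[0, 0, 0.1, 0], [0, 0, 0.1, 0], [0, 0, 0.1, 0], [0, 0, 0, 0]]}}

```text
clock: 15.95
tcp_pos: [0.5017, -0.0609, 0.0874]
ee_rot: [-0.005, 0.991, 0.132, -0.001]
wrist_force: [-1.8, -0.0, 6.4]
grip_width: -0.0002
```

Red is at its end stop (6.4 N at 87.4 mm). I retract well clear and check everything.

Call:
{"op": "apply_moves", "data": {"steps": [[0, 0, -0.5, 0], [0, 0, -2, 0], [0, 0, -4, 0], [0, 0, -4, 0], [0, 0, -3, 0], [-3, 4, 0, 0], [-3, 4, 0, 0], [-3, 4, 0, 0], [-3, 4, 0, 0], [-3, 4, 0, 0], [-3, 4, 0, 0], [-3, 4, 0, 0], [-3, 4, 0, 0], [0, 0, 0, 0], [0, 0, 0, 0]]}}

```text
clock: 17.82
tcp_pos: [0.3521, -0.4443, 0.2235]
ee_rot: [-0.005, 0.991, 0.134, 0.001]
wrist_force: [0.6, 0.3, -0.8]
grip_width: 0.0004
```

```bash
python3 -c "
from cell import *
import cv2
for n in ('top','scene'):
    im=get_image(n)['image'][:,:,::-1]
    a=im[120:260,150:390] if n=='top' else im[110:270,170:350]
    cv2.imwrite(f'pics/f{n}.png',cv2.resize(a,(800,467) if n=='top' else (675,600),interpolation=cv2.INTER_CUBIC))
"
```

```text
(no output)
```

View pics/fscene.png

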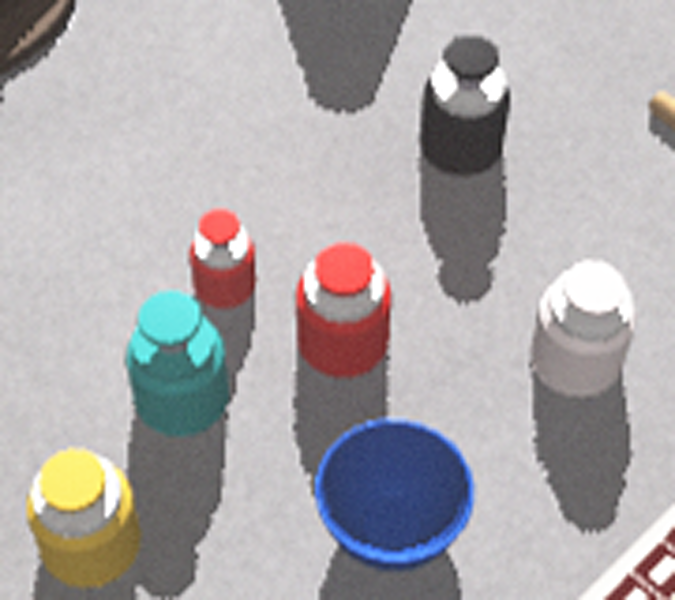

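View pics/ftop.png

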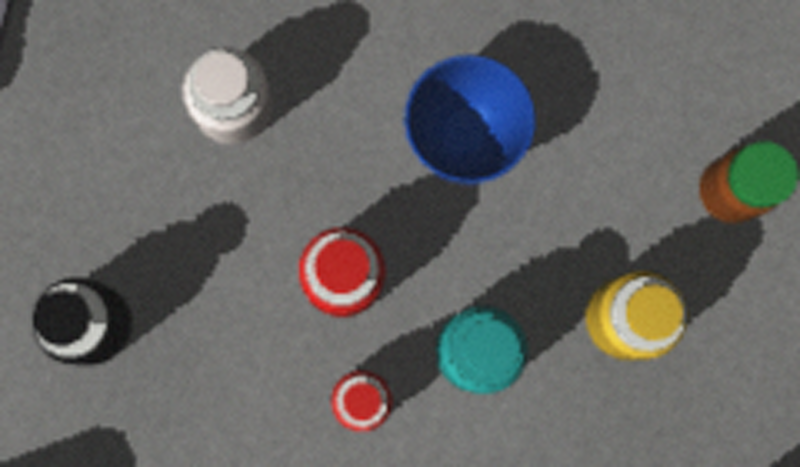

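The white, yellow and red discs have dropped: scene rows 277→286, 471→478 and 260→268. Their shadows are shorter too. The black disc at (470,56), all the pots, the bowl and the lidded jar are where they started. I hand in.

```bash
python3 -c "
from cell import *
print(finish_job(), state()['clock'])"
```

```text
the job is handed in; nothing more can be done
the job is handed in; nothing more can be done
```

I pressed the white, then yellow, then red stoppers down with the shut fingertips, and handed the job in at about 18 s of the 38 s allowed. No verdict was reported.

| Stopper | Final wrist force | Final tip height |
|---|---|---|
| White | 5.4 N | 87.9 mm |
| Yellow | about 5 N | 87.8 mm |
| Red | 6.4 N | 87.4 mm |

- **Presses:** These forces and heights match the end stop at 92 mm plus the disc's give. Yellow's reading dipped from 5.1 to 4.6 N on the last 0.6 mm, which I put down to sensor noise.
- **Stopper travel:** In the last pictures all three discs sit visibly lower. The shift is about 8 to 10 mm, rough at that picture scale, and fits stoppers that started up to 3 mm down.
- **Everything else:** The black stopper is still up. The jars, both look-alikes, bowl and lidded jar show no shift, and the arm is clear of them. The last crops show only a corner of the brush; it looked unmoved, and I did not check all of it.

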